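# Put the setting-up bars back in their stepped rack

### The arm

A 6-joint arm with a two-finger parallel gripper is mounted at the origin on a cart in front of the work surface, level with it; the furniture and walls round the work are solid. World frame = base frame: x ahead of the robot, y to its left, z up, the work surface at z = 0. Lengths are in m, angles in rad, forces in N, time in s.
With the tool pointing down it reaches from about 0.375 to 0.825 m from the base axis. Payload 5.5 kg.
Tool frame: the origin (TCP) lies midway between the tips of the shut fingers; the grasp point (between the pads) lies 19 mm behind it (tcp_to_grasp is the distance from the TCP to the grasp point, in m); z points along the fingers, y is the line along which they close (so a half turn about z gives the same grasp; the last joint's range is limited). The gripper opens to 85 mm and grips with 20 to 120 N. Pads are 22 mm wide; open, the fingers measure 114 mm over their backs; the gripper's body (76 mm by 85 mm) begins 54 mm behind the grasp point. The pads swing forward as they close: fully open they stand 13 mm farther back than shut.
Start: joints at [1.336, 0.314, -0.047, 1.21, 0, 1.571], TCP at [0.14, 0.584, 0.231] pointing down, gripper open.
Joint ranges: [-2.67, 2.67], [-0.69, 1.73], [-1.03, 1.25], [-2.08, 2.16], [-1.42, 1.45], [-3.14, 3.14]. Speed limits (rad/s): [2.39, 2.39, 3.01, 3.14, 3.14, 3.14].

### API

Orientations are given as a rotation vector (axis times angle).
In Python, from workcell import get_obs, read_camera, hand_in, tcp_to_grasp gives the robot as it stands.
- The arm moves only by the tool carry_out, never from a script. Its argument "series" is a list that holds one entry, the list of rows, each a list of 6 numbers: the shift along the tool's x, y, z in mm, then the turn, a rotation vector about the tool's x, y, z in rad. In form: [[[x, y, z, wx, wy, wz], ...]]. A call has exactly 5 rows; each row shifts and turns the commanded pose from where the row before left it, along the tool's axes as they then stand; what a row does not reach is not made up. A row lasts 1/10 s, in which the tool goes at most 50 mm and 8.59 degrees, less where a joint would pass 70% of its speed; a pose out of reach is approached as far as the arm can. A call with a gripper value outside its range is refused whole. "claw" is the opening, from -1 (shut) to 1 (fully open), set as the call begins (left out, the last holds). The fingers move at their own pace and stop on an object; "newtons" is the grip in N (left out, the last holds). Time passes only in rows, so rows that do not move let the fingers close, or fill a call up. It gives the time, the measured TCP pose, the force, the opening and the grip force at its end, in the units of the state.
- get_obs(): the state, without advancing time (a new reading comes with each control period).
- read_camera(name): name is "side" or "top"; returns a dict with "img" (384x512x3 uint8, red, green, blue), "fx", "fy", "cx", "cy" (pixels), "T" (4x4, takes a point from camera to world coordinates). Camera axes: x right, y down, z forward; pixel columns grow to the right and rows downward; lengths in m; the calibration is good to about 2 mm. A picture is of the moment at which its call begins. There is no depth.
- hand_in(): hands the job in; it is judged then, once.
The state is a dict: "time": time; "joints": joint angles; "qd": joint speeds; "tau": joint torques, N m; "tool_pos": TCP position; "ee_rot": TCP orientation; "ft_force": force on the tool from outside, world axes, zero at the start; "moment": the same for the moment, N m; "finger_gap": finger opening in m; "finger_force": force on a finger pad.
Only numpy, scipy, OpenCV 4.12 (cv2) and the standard library are available. Lean on these libraries where they do the work, as an engineer would, in place of code of your own. Each camera call takes 0.05 s, during which the arm holds its last target. There are 200 camera calls.

### The job

Finish putting the setting-up kit away in its wooden rack: the two aluminium bars still on the desk and the steel straightedge, each on edge in the slot cut for its own thickness, fully home on the slot's shoulders and about centred front to back, so that all four tops line up. The straightedge was put in a bar's slot, where it has sunk too deep; the thin bar is already in its place and stays there. Do not shove or tip the other things on the desk.

Things in the scene. Friction and masses are not known exactly. Their poses are not given: they have to be found in the camera images.
- rack: light wooden block fixed to the desk, 90 mm front to back, 200 mm long (plinth 102x212x12), top face 42 mm high. Four slots run through it front to back, open at both ends, narrowing step by step along the row; 32 mm free between seated neighbours. A seated part's top is 30 mm above the top face. Origin: centre of its underside; x along the slots, y along the row to the widest slot, z up
- slot_a (a point): widest (first, +y end) slot, for the 29 mm bar. Point: mid length and mid width, on the shoulders 22 mm above the desk, where the middle of the part's underside belongs; axes as the rack's. 31 mm wide (mouth 8 mm wider at the top face, sloping in over 8 mm); 24.5 mm groove, 10 mm deep, below the shoulders. A thinner part sinks into the groove, a thicker one stays up in the mouth
- slot_b (a point): second slot, for the 22 mm bar. Point: mid length and mid width, on the shoulders 22 mm above the desk, where the middle of the part's underside belongs; axes as the rack's. 24 mm wide (mouth 8 mm wider at the top face, sloping in over 8 mm); 17.5 mm groove, 10 mm deep, below the shoulders; the straightedge starts in it. A thinner part sinks into the groove, a thicker one stays up in the mouth
- slot_c (a point): third slot, for the 15 mm bar. Point: mid length and mid width, on the shoulders 22 mm above the desk, where the middle of the part's underside belongs; axes as the rack's. 17 mm wide (mouth 8 mm wider at the top face, sloping in over 8 mm); 10.5 mm groove, 10 mm deep, below the shoulders. A thinner part sinks into the groove, a thicker one stays up in the mouth
- slot_d (a point): narrowest (last, -y end) slot, for the 8 mm straightedge. Point: mid length and mid width, on the shoulders 22 mm above the desk, where the middle of the part's underside belongs; axes as the rack's. 10 mm wide (mouth 8 mm wider at the top face, sloping in over 8 mm); 3.5 mm groove, 10 mm deep, below the shoulders. A thinner part sinks into the groove, a thicker one stays up in the mouth
- bar_thick: plain aluminium bar 29 mm thick, 110 mm long, 50 mm high, 0.43 kg, left standing on edge on the desk; a small hanging hole near one upper end. Origin: centre of its underside; x along its length, y through its thickness, z up. Both ends and both faces are equivalent
- bar_middle: plain aluminium bar 22 mm thick, 110 mm long, 50 mm high, 0.33 kg, left standing on edge on the desk; a small hanging hole near one upper end. Origin: centre of its underside; x along its length, y through its thickness, z up. Both ends and both faces are equivalent
- bar_thin: plain aluminium bar 15 mm thick, 110 mm long, 50 mm high, 0.22 kg, already home in its own slot (the third), loose in it; a small hanging hole near one upper end. Origin: centre of its underside; x along its length, y through its thickness, z up. Both ends and both faces are equivalent
- straightedge: flat steel straightedge 8 mm thick, 160 mm long, 50 mm high, 0.48 kg, small hanging hole near one end; starts upright in the second slot, sunk to the bottom of the groove (underside 12 mm above the desk, top 20 mm above the rack's top face), with 9.5 mm of play across. Origin: centre of its underside; x along its length, y through its thickness, z up. Ends and faces are equivalent
- tape_measure: bystander, loose: dark tape measure lying on its side, 65x80x38 mm; origin: centre of its underside
- solder_spool: bystander, loose: green reel of solder, 54 mm across, 42 mm high; origin: centre of its underside
- glue_bottle: bystander, loose: yellow glue bottle with an orange spout, 47 mm across, 136 mm high; origin: centre of its underside
- small_jar: bystander, loose: small amber jar with a white cap, 38 mm across, 37 mm high; origin: centre of its underside
- wood_offcut: bystander, loose: softwood offcut lying flat, 38x110x18 mm; origin: centre of its underside
- power_strip: obstacle, fixed: ivory power strip 251x40x37 mm along the desk's left edge; origin: centre of its underside. A tall steel cabinet stands just left of it: its side from 40 mm left (+y) of this origin, its front face 90 mm nearer the robot (-x) than this origin. Draw the tool back from it before reaching out over the desk
- riser: obstacle, fixed: brown wooden riser 215x215x82 mm at the back left of the desk, turned about 58 degrees, carrying a black battery box 126 mm high. Origin: centre of the riser's underside
- multimeter: bystander, loose: grey multimeter lying on its back, 140x78x48 mm; origin: centre of its underside

How it is judged:
At the end, for the whole second after the job is handed in: All four parts stand released and at rest in the slot of its own thickness: each underside's middle within 15 mm of the slot's point along the slot, 3.5 mm across it and 3 mm in height, upright within 0.08 rad and in line with the rack's slots within 0.06 rad (x of bar_thick in the frame of slot_a between -0.015 and 0.015 m and y of bar_thick in the frame of slot_a between -0.0035 and 0.0035 m and z of bar_thick in the frame of slot_a between -0.003 and 0.003 m and angle between each of bar_thick, bar_middle, bar_thin, straightedge's own z axis and vertical below 0.08 rad and angle between the x axis of each of bar_thick, bar_middle, bar_thin, straightedge and the x axis of rack, either way round below 0.06 rad and linear speed of each of bar_thick, bar_middle, bar_thin, straightedge below 0.01 m/s and x of bar_middle in the frame of slot_b between -0.015 and 0.015 m and y of bar_middle in the frame of slot_b between -0.0035 and 0.0035 m and z of bar_middle in the frame of slot_b between -0.003 and 0.003 m and x of bar_thin in the frame of slot_c between -0.015 and 0.015 m and y of bar_thin in the frame of slot_c between -0.0035 and 0.0035 m and z of bar_thin in the frame of slot_c between -0.003 and 0.003 m and x of straightedge in the frame of slot_d between -0.015 and 0.015 m and y of straightedge in the frame of slot_d between -0.0035 and 0.0035 m and z of straightedge in the frame of slot_d between -0.003 and 0.003 m); the robot touches nothing.
It fails at once if a bystander (tape measure, solder reel, glue bottle, small jar, multimeter or wood offcut) is shoved more than 20 mm (distance of any of tape_measure, solder_spool, glue_bottle, small_jar, multimeter, wood_offcut from where it was at the start of the episode above 0.02 m).
It fails at once if one of these bystanders is tipped over (angle between any of tape_measure, solder_spool, glue_bottle, small_jar, multimeter, wood_offcut's own z axis and vertical above 0.4 rad).
It also fails if it takes over 66 s, if anything falls off the work surface, if the arm or the gripper's body presses on something with over 40 N, if the wrist force passes 120 N, or if a joint passes its speed limit or range.

## Working session

There is one attempt and no reset: what is moved stays moved. The work goes in short steps, Python scripts to look and compute and a tool call to move; the robot and the scene stay as the last step left them, time stands still between calls to the robot, and variables do not carry over. Pictures are saved under pics/ and viewed, at most 10 in all, crops included, and the job is handed in when it is done.

Besides the shell and the picture viewer there is one more tool, called after ">>>" by a JSON object that holds its "op" and its "data", one argument or row to a line. carry_out: Moves the arm, as the interface text tells. Its arguments: {"type":"object","properties":{"series":{"type":"array","items":{"type":"array","items":{"type":"array","items":{"type":"number"}}}},"claw":{"type":"number"},"newtons":{"type":"number"}},"required":["series"]}

```bash
mkdir -p pics && ls && python3 - <<'E'
from workcell import *
import cv2, numpy as np
o=get_obs(); print({k:np.round(v,4) for k,v in o.items()}, tcp_to_grasp)
for n in ("top","side"):
    c=read_camera(n); cv2.imwrite(f"pics/{n}0.png",c["img"][:,:,::-1]); print(n,c["fx"],c["fy"],c["cx"],c["cy"],np.round(c["T"],4).tolist())
E
```

```text
pics
{'time': np.float64(0.0), 'joints': array([ 1.336 ,  0.3142, -0.0481,  1.2102,  0.    ,  1.5708]), 'qd': array([ 0.001 ,  0.0005,  0.0005,  0.0006,  0.0001, -0.0001]), 'tau': array([-7.00000e-04, -5.39597e+01,  3.39746e+01,  1.94000e-02,
       -2.00000e-04, -0.00000e+00]), 'tool_pos': array([0.1394, 0.583 , 0.2304]), 'ee_rot': array([-3.6790e-01, -3.1198e+00,  2.7000e-03]), 'ft_force': array([ 0.4506,  0.5866, -0.1291]), 'moment': array([-0.025 ,  0.0178,  0.0531]), 'finger_force': np.float64(0.0), 'finger_gap': np.float64(0.0855)} 0.0187
top 356.07686027365713 356.07686027365713 250.3118453214455 188.09171474701944 [[-0.0126, -0.9911, 0.1322, 0.4333], [-0.9999, 0.0125, -0.0022, 0.0125], [0.0005, -0.1322, -0.9912, 1.0949], [0.0, 0.0, 0.0, 1.0]]
side 442.8897708888816 442.8897708888816 255.98636222358627 195.72653519296742 [[0.8981, -0.1626, 0.4087, -0.0204], [-0.4398, -0.316, 0.8407, -1.226], [-0.0076, -0.9347, -0.3553, 0.5795], [0.0, 0.0, 0.0, 1.0]]
```

```bash
python3 - <<'E'
import cv2
for n in ("top","side"):
    i=cv2.imread(f"pics/{n}0.png"); cv2.imwrite(f"pics/{n}0b.png",cv2.resize(i,(800,600),interpolation=cv2.INTER_CUBIC))
E
```

```text
(no output)
```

View pics/top0b.png

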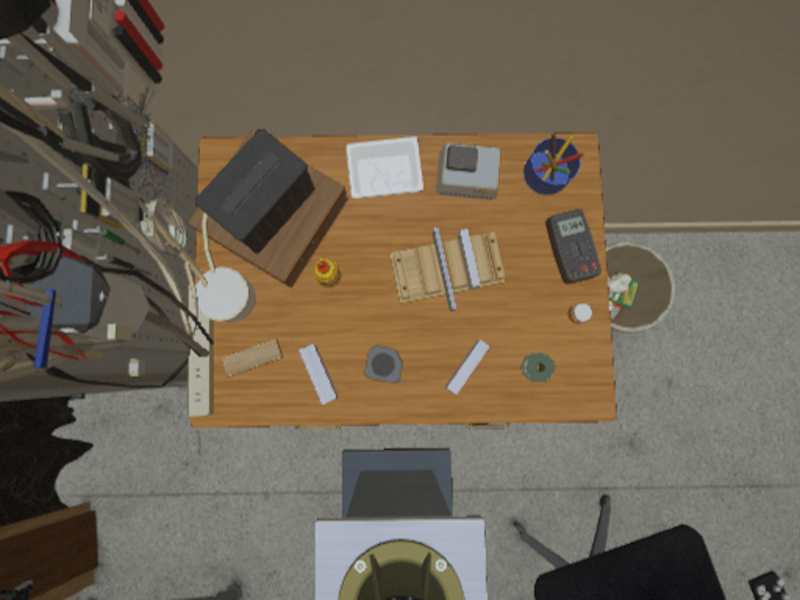

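View pics/side0b.png

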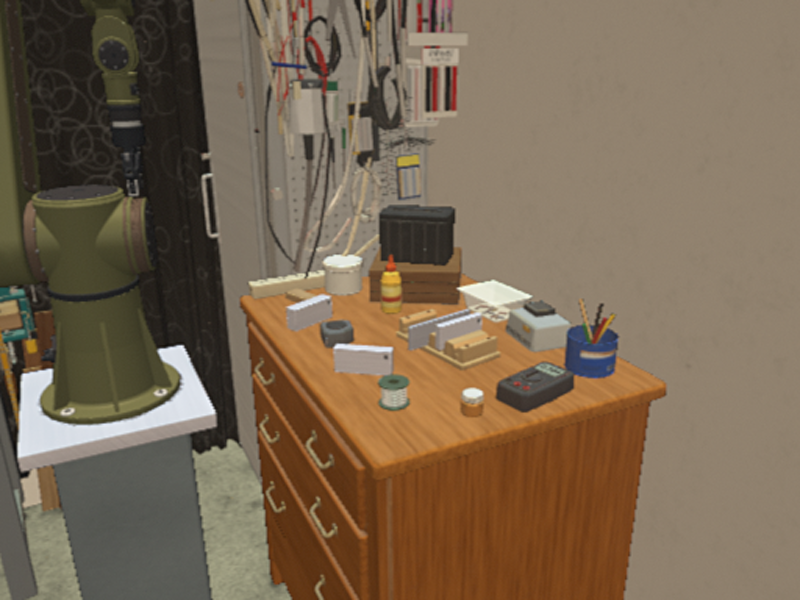

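The top view shows the rack at about (448,268) in the 800x600 picture. The straightedge is in its second slot from the left and the thin bar in its third. One bar stands at (318,374) next to the offcut, the other at (468,367). I'll zoom in there to measure.

```bash
python3 - <<'E'
import cv2
i=cv2.imread("pics/top0.png"); cv2.imwrite("pics/top0c.png",cv2.resize(i[145:265,182:342],(800,600),interpolation=cv2.INTER_CUBIC))
E
```

```text
(no output)
```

View pics/top0c.png

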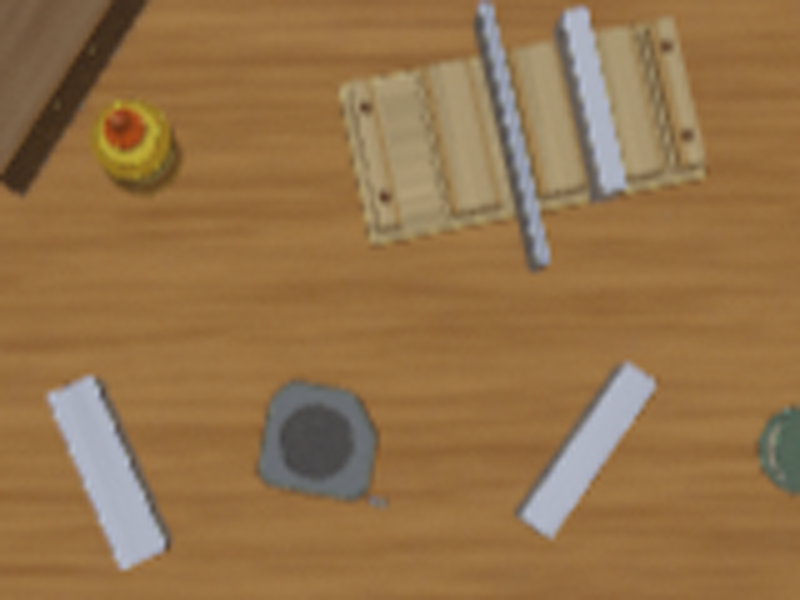

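The crop shows these positions:
- **Thick bar:** top face corners at (50,395), (95,378), (165,545), (122,570).
- **Middle bar:** corners at (628,363), (655,382), (548,538), (520,515).
- **Straightedge:** runs from (486,5) to (540,268).
- **Rack plinth:** corners at (340,85), (672,18), (705,178), (373,243).

```bash
cat > h.py <<'E'
import cv2, numpy as np
from workcell import *
def ray(c,uv,z):
    d=c["T"][:3,:3]@np.array([(uv[0]-c["cx"])/c["fx"],(uv[1]-c["cy"])/c["fy"],1]); o=c["T"][:3,3]
    return (o+d*(z-o[2])/d[2])[:2]
def proj(c,p):
    p=np.atleast_2d(p); q=(p-c["T"][:3,3])@c["T"][:3,:3]
    return np.c_[q[:,0]/q[:,2]*c["fx"]+c["cx"],q[:,1]/q[:,2]*c["fy"]+c["cy"]]
def quad(c,pts,z):
    w=np.array([ray(c,p,z) for p in pts],np.float32)
    (x,y),(a,b),t=cv2.minAreaRect((w*1000).astype(np.float32))
    if a<b: a,b,t=b,a,t+90
    t=(t+90)%180-90
    return np.round([x,y,a,b,t],1)
E
python3 - <<'E'
from h import *
c=read_camera("top"); img=c["img"].astype(int); 
g=img.min(2); 
m=((g>140)&(img.max(2)-g<45)).astype(np.uint8)
big=cv2.resize(c["img"],None,fx=4,fy=4,interpolation=cv2.INTER_CUBIC).astype(int)
g=big.min(2)
for thr in (130,150):
  m=((g>thr)&(big[:,:,0]-big[:,:,2]<20)).astype(np.uint8); m[:, :4*182]=0; m[:,4*342:]=0; m[:4*140]=0;m[4*265:]=0
  n,l,s,_=cv2.connectedComponentsWithStats(m)
  for k in range(1,n):
    if s[k,4]<600: continue
    ys,xs=np.nonzero(l==k); r=cv2.boxPoints(cv2.minAreaRect(np.c_[xs,ys].astype(np.float32)))
    p=(r+.5)/4-.5
    print(thr,s[k,4],np.round(p.mean(0),1),"z50",quad(c,p,.05),"z62",quad(c,p,.062),"z72",quad(c,p,.072))
f=lambda L:[((a+.5)/5-.5+182,(b+.5)/5-.5+145) for a,b in L]
print("rack",quad(c,f([(340,85),(672,18),(705,178),(373,243)]),.012))
for n,L,z in (("thick",[(50,395),(95,378),(165,545),(122,570)],.05),("mid",[(628,363),(655,382),(548,538),(520,515)],.05),("thin",[(563,12),(590,10),(625,190),(603,195)],.072),("se",[(478,6),(493,4),(548,265),(532,269)],.062),("tape",[(295,381),(375,430),(265,470),(360,498)],.038)):
  print(n,quad(c,f(L),z))
# plinth mask
hsv=cv2.cvtColor(c["img"],cv2.COLOR_RGB2HSV); pts=f([(357,100),(310,300),(700,300)])
for p in [(410,150),(450,130),(550,300),(100,300),(720,100),(350,200),(345,120)]:
  q=f([p])[0]; print(p,hsv[int(round(q[1])),int(round(q[0]))], end=' ')
E
```

```text
130 2014 [284.4 171.1] z50 [623.2 -92.  161.7   9.2  11.2] z62 [621.  -90.8 159.9   9.1  11.2] z72 [619.2 -89.8 158.3   9.   11.2]
130 3091 [300.4 164.6] z50 [ 641.9 -140.3  113.7   17.1   11.1] z62 [ 639.5 -138.5  112.4   16.9   11.1] z72 [ 637.5 -137.1  111.4   16.7   11.1]
130 4644 [299.2 234.5] z50 [ 434.6 -130.4  110.9   23.1  -36.2] z62 [ 434.6 -128.8  109.6   22.8  -36.2] z72 [ 434.6 -127.4  108.5   22.6  -36.2]
130 6114 [202.9 239. ] z50 [425.4 150.  111.4  30.6  23.7] z62 [425.5 148.4 110.1  30.3  23.7] z72 [425.5 147.1 109.1  30.   23.7]
150 2832 [300.5 164.4] z50 [ 642.4 -140.6  111.6   16.    10.9] z62 [ 640.  -138.9  110.3   15.8   10.9] z72 [ 638.  -137.4  109.2   15.6   10.9]
150 4364 [299.4 234.6] z50 [ 434.4 -131.1  110.2   22.1  -36.5] z62 [ 434.4 -129.4  109.    21.8  -36.5] z72 [ 434.4 -128.   107.9   21.6  -36.5]
150 5833 [202.8 239.1] z50 [425.1 150.2 111.1  29.9  23.7] z62 [425.2 148.6 109.8  29.5  23.7] z72 [425.3 147.3 108.8  29.3  23.7]
rack [ 630.2 -102.   211.2  102.4  -79.1]
thick [425.  148.8 109.6  28.2  22.8]
mid [ 434.7 -129.9  110.3   20.7  -36.2]
thin [ 636.9 -138.3  111.    15.9   10.4]
se [618.9 -90.  160.    9.6  10.1]
tape [441.4  21.8  58.1  55.   70.8]
(410, 150) [ 20  83 165] (450, 130) [ 20  87 164] (550, 300) [ 16 152 148] (100, 300) [ 16 154 151] (720, 100) [ 16 152 148] (350, 200) [ 16 152 149] (345, 120) [ 21 105 161]
```

```bash
cat >> h.py <<'E'
from scipy.spatial.transform import Rotation as Ro
def plan(wps):
    """wps: (x,y,z mm, psi deg, nrows): rows per waypoint from the measured pose; tool down, tool x at psi"""
    o=get_obs(); p=np.array(o["tool_pos"])*1000; R=Ro.from_rotvec(o["ee_rot"])
    x=R.as_matrix()[:,0]; print("now",np.round(p,1),"psi",round(np.degrees(np.arctan2(x[1],x[0])),2),"gap",round(o["finger_gap"]*1000,1),"F",np.round(o["ft_force"],1),"fing",round(float(o["finger_force"]),1),"j",np.round(o["joints"],2),"t",round(float(o["time"]),2))
    for X,Y,Z,psi,n in wps:
        G=Ro.from_euler("ZX",[psi,180],degrees=True); t=np.array([X,Y,Z],float)
        w=(R.inv()*G).as_rotvec()/n; d=(t-p)/n
        for k in range(n):
            print(np.round(R.inv().apply(d),1).tolist()+np.round(w,3).tolist())
            R=R*Ro.from_rotvec(w)
        p=t; R=G; print("-")
E
python3 - <<'E'
from h import *
c=read_camera("top"); big=cv2.resize(c["img"],None,fx=4,fy=4,interpolation=cv2.INTER_CUBIC)
hsv=cv2.cvtColor(big,cv2.COLOR_RGB2HSV).astype(int)
m=((hsv[...,1]<130)).astype(np.uint8); k=np.zeros_like(m); k[4*147:4*196,4*248:4*325]=1; m*=k
m=cv2.morphologyEx(m,cv2.MORPH_OPEN,np.ones((31,31)))
ys,xs=np.nonzero(m); r=cv2.boxPoints(cv2.minAreaRect(np.c_[xs,ys].astype(np.float32)))
print("plinth",quad(c,(r+.5)/4-.5,.012))
s=512/800
for n,p,z in (("strip",(200,385),.037),("stripfront",(200,413),.037),("offcut corners",(283,350),.018),("o2",(276,340),.018),("o3",(222,362),.018),("glue",(326,268),.1)): print(n,np.round(ray(c,np.array(p)*s,z)*1000))
plan([(90,390,235,166,5),(280,285,240,172,5),(400,100,230,185,5),(621,-91,130,191,6)])
E
```

```text
plinth [632.8 -93.6 201.6 116.5 -78.9]
strip [406. 371.]
stripfront [355. 369.]
offcut corners [470. 220.]
o2 [490. 234.]
o3 [449. 337.]
glue [615. 128.]
now [139.5 583.2 230.8] psi 166.55 gap 85.6 F [0.2 1.5 0.2] fing 0.0 j [ 1.34  0.31 -0.05  1.21 -0.    1.57] t 0.2
[0.6, -39.9, -0.8, -0.0, 0.0, 0.002]
[0.6, -39.9, -0.8, -0.0, 0.0, 0.002]
[0.5, -39.9, -0.8, -0.0, 0.0, 0.002]
[0.4, -39.9, -0.8, -0.0, 0.0, 0.002]
[0.3, -39.9, -0.8, -0.0, 0.0, 0.002]
-
[-42.0, -11.2, -1.0, -0.0, 0.0, -0.021]
[-41.7, -12.1, -1.0, -0.0, 0.0, -0.021]
[-41.4, -12.9, -1.0, -0.0, 0.0, -0.021]
[-41.2, -13.8, -1.0, -0.0, 0.0, -0.021]
[-40.9, -14.7, -1.0, -0.0, 0.0, -0.021]
-
[-28.9, -33.3, 2.0, -0.0, 0.0, -0.045]
[-27.4, -34.6, 2.0, -0.0, 0.0, -0.045]
[-25.8, -35.8, 2.0, -0.0, 0.0, -0.045]
[-24.1, -36.9, 2.0, -0.0, 0.0, -0.045]
[-22.4, -38.0, 2.0, -0.0, 0.0, -0.045]
-
[-33.9, -34.9, 16.7, 0.0, 0.0, -0.017]
[-33.3, -35.5, 16.7, 0.0, 0.0, -0.017]
[-32.7, -36.1, 16.7, 0.0, 0.0, -0.017]
[-32.0, -36.6, 16.7, 0.0, 0.0, -0.017]
[-31.4, -37.2, 16.7, 0.0, 0.0, -0.017]
[-30.7, -37.7, 16.7, 0.0, 0.0, -0.017]
-
```

>>> {"op": "carry_out", "data": {
  "series": [
    [[0.5,-40,-1,0,0,0],[0.5,-40,-1,0,0,0],[0.5,-40,-1,0,0,0],[0.5,-40,-1,0,0,0],[0.5,-40,-1,0,0,0]]
  ],
  "claw": -0.25,
  "newtons": 60
}}

```text
time: 0.7
tool_pos: [0.0902, 0.3879, 0.236]
ee_rot: [-0.368, -3.12, 0.001]
ft_force: [-0.2, 0.4, -0.2]
finger_gap: 0.032
finger_force: 0.0
```

>>> {"op": "carry_out", "data": {
  "series": [
    [[-42,-11,-1,0,0,-0.02],[-42,-12,-1,0,0,-0.02],[-41,-13,-1,0,0,-0.02],[-41,-14,-1,0,0,-0.02],[-41,-15,-1,0,0,-0.02]]
  ]
}}

```text
time: 1.2
tool_pos: [0.2825, 0.2846, 0.2416]
ee_rot: [0.21, 3.134, 0.001]
ft_force: [1.6, 0.6, -0.0]
finger_gap: 0.032
finger_force: 0.0
```

>>> {"op": "carry_out", "data": {
  "series": [
    [[-29,-33,2,0,0,-0.045],[-27,-35,2,0,0,-0.045],[-26,-36,2,0,0,-0.045],[-24,-37,2,0,0,-0.045],[-22,-38,2,0,0,-0.045]]
  ]
}}

```text
time: 1.7
tool_pos: [0.402, 0.099, 0.2313]
ee_rot: [-0.144, 3.138, 0.0]
ft_force: [1.0, 0.2, -0.0]
finger_gap: 0.032
finger_force: 0.0
```

```bash
python3 - <<'E'
from h import *
plan([(621,-91,110,191,10)])
E
```

```text
now [402.   99.  231.3] psi -174.73 gap 32.0 F [ 1.   0.2 -0. ] fing 0.0 j [ 0.24 -0.04 -0.46  1.15  0.    0.15] t 1.7
[-20.1, -20.9, 12.1, 0.0, 0.0, -0.01]
[-19.8, -21.1, 12.1, 0.0, 0.0, -0.01]
[-19.6, -21.3, 12.1, 0.0, 0.0, -0.01]
[-19.4, -21.5, 12.1, 0.0, 0.0, -0.01]
[-19.2, -21.7, 12.1, 0.0, 0.0, -0.01]
[-19.0, -21.9, 12.1, 0.0, 0.0, -0.01]
[-18.8, -22.1, 12.1, 0.0, 0.0, -0.01]
[-18.5, -22.3, 12.1, 0.0, 0.0, -0.01]
[-18.3, -22.5, 12.1, 0.0, 0.0, -0.01]
[-18.1, -22.6, 12.1, 0.0, 0.0, -0.01]
-
```

>>> {"op": "carry_out", "data": {
  "series": [
    [[-40,-42,24,0,0,-0.02],[-39,-43,24,0,0,-0.02],[-38.2,-43.8,24,0,0,-0.02],[-37.3,-44.6,24,0,0,-0.02],[-36.4,-45.1,24,0,0,-0.02]]
  ]
}}

```text
time: 2.2
tool_pos: [0.5758, -0.0537, 0.1348]
ee_rot: [-0.299, 3.127, 0.0]
ft_force: [1.4, 0.3, 0.3]
finger_gap: 0.0323
finger_force: 0.0
```

>>> {"op": "carry_out", "data": {
  "series": [
    [[0,0,0,0,0,0],[0,0,0,0,0,0],[0,0,0,0,0,0],[0,0,0,0,0,0],[0,0,0,0,0,0]]
  ]
}}

```text
time: 2.7
tool_pos: [0.5746, -0.0512, 0.1369]
ee_rot: [-0.3, 3.126, -0.0]
ft_force: [0.4, 0.4, 0.5]
finger_gap: 0.0323
finger_force: 0.0
```

```bash
python3 - <<'E'
from h import *
plan([(621,-91,45,191,3)])
t=read_camera("top")["img"][:,:,::-1]; s=read_camera("side")["img"][:,:,::-1]
a=cv2.resize(t[135:225,235:335],(400,360),interpolation=cv2.INTER_CUBIC)
b=cv2.resize(s[150:240,230:330],(400,360),interpolation=cv2.INTER_CUBIC)
cv2.imwrite("pics/c1.png",np.hstack([a,b]))
E
```

```text
now [574.6 -51.2 136.9] psi -169.03 gap 32.3 F [0.4 0.4 0.5] fing 0.0 j [-0.09  0.32 -0.26  0.99  0.   -0.28] t 2.7
[-12.6, -16.0, 30.7, -0.0, 0.0, -0.0]
[-12.6, -16.0, 30.7, -0.0, 0.0, -0.0]
[-12.7, -16.0, 30.7, -0.0, 0.0, -0.0]
-
```

View pics/c1.png

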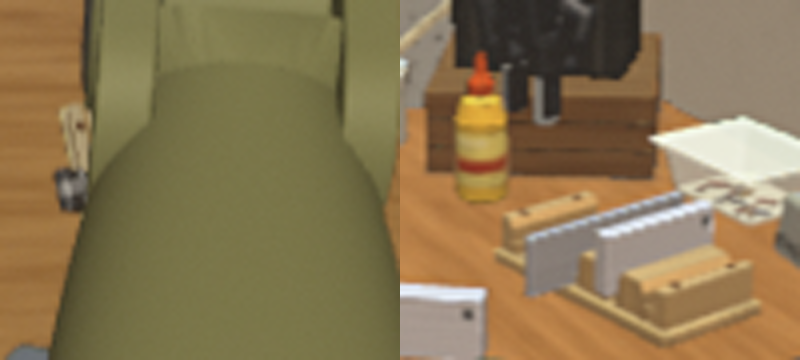

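The side view shows the gripper clear above and to the left of the rack, with the straightedge and thin bar standing in it. The arm blocks the top view. Rows must stay under 50 mm. Next I go over the straightedge, then straight down.

>>> {"op": "carry_out", "data": {
  "series": [
    [[-12.7,-16,17,0,0,0],[-12.6,-16,17,0,0,0],[-12.6,-16,17,0,0,0],[0,0,0,0,0,0],[0,0,0,0,0,0]]
  ]
}}

```text
time: 3.3
tool_pos: [0.6203, -0.0916, 0.0847]
ee_rot: [0.298, -3.126, -0.001]
ft_force: [0.2, 0.3, -0.6]
finger_gap: 0.0326
finger_force: 0.0
```

>>> {"op": "carry_out", "data": {
  "series": [
    [[0,0,15,0,0,0],[0,0,14,0,0,0],[0,0,10,0,0,0],[0,0,0,0,0,0],[0,0,0,0,0,0]]
  ]
}}

```text
time: 3.8
tool_pos: [0.6207, -0.0918, 0.0459]
ee_rot: [0.299, -3.127, -0.0]
ft_force: [0.6, -0.1, -0.2]
finger_gap: 0.032
finger_force: 0.0
```

>>> {"op": "carry_out", "data": {
  "series": [
    [[0,0,0,0,0,0],[0,0,0,0,0,0],[0,0,0,0,0,0],[0,0,0,0,0,0],[0,0,0,0,0,0]]
  ],
  "claw": -1,
  "newtons": 70
}}

```text
time: 4.3
tool_pos: [0.6216, -0.092, 0.0467]
ee_rot: [-0.298, 3.126, -0.0]
ft_force: [-0.9, 0.7, 5.9]
finger_gap: 0.006
finger_force: 71.0
```

>>> {"op": "carry_out", "data": {
  "series": [
    [[0,0,-10,0,0,0],[0,0,-20,0,0,0],[0,0,-25,0,0,0],[0,0,-20,0,0,0],[0,0,0,0,0,0]]
  ]
}}

```text
time: 4.8
tool_pos: [0.6228, -0.0924, 0.1237]
ee_rot: [-0.298, 3.123, -0.002]
ft_force: [0.6, 0.4, -3.7]
finger_gap: 0.0056
finger_force: 69.8
```

```bash
python3 - <<'E'
from h import *
plan([(645.6,-180.8,121,191,4)])
t=read_camera("top")["img"][:,:,::-1]; s=read_camera("side")["img"][:,:,::-1]
a=cv2.resize(t[135:225,235:335],(400,360),interpolation=cv2.INTER_CUBIC)
b=cv2.resize(s[150:240,230:330],(400,360),interpolation=cv2.INTER_CUBIC)
cv2.imwrite("pics/c2.png",np.hstack([a,b]))
E
```

```text
now [622.8 -92.4 123.7] psi -169.11 gap 5.6 F [ 0.6  0.4 -3.7] fing 69.8 j [-0.15  0.42 -0.14  1.   -0.   -0.34] t 4.8
[-1.4, -22.8, 0.7, -0.0, 0.001, -0.0]
[-1.4, -22.8, 0.7, -0.0, 0.001, -0.0]
[-1.4, -22.8, 0.7, -0.0, 0.001, -0.0]
[-1.4, -22.8, 0.7, -0.0, 0.001, -0.0]
-
```

View pics/c2.png

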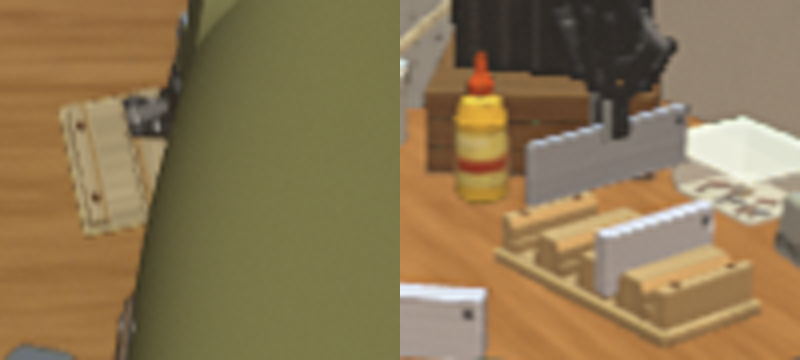

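The side view shows the straightedge lifted clear and level in the gripper. Next it goes over slot d.

>>> {"op": "carry_out", "data": {
  "series": [
    [[-1.4,-22.8,0,0,0,0],[-1.4,-22.8,0,0,0,0],[-1.4,-22.8,0,0,0,0],[-1.4,-22.8,0,0,0,0],[0,0,0,0,0,0]]
  ]
}}

```text
time: 5.4
tool_pos: [0.6429, -0.1831, 0.1184]
ee_rot: [0.294, -3.125, 0.001]
ft_force: [0.6, 0.1, -3.6]
finger_gap: 0.0062
finger_force: 69.7
```

>>> {"op": "carry_out", "data": {
  "series": [
    [[0,0,10,0,0,0],[0,0,14,0,0,0],[0,0,12,0,0,0],[0,0,0,0,0,0],[0,0,0,0,0,0]]
  ]
}}

```text
time: 5.9
tool_pos: [0.643, -0.1798, 0.0838]
ee_rot: [0.299, -3.126, -0.001]
ft_force: [0.1, -0.8, -4.4]
finger_gap: 0.0061
finger_force: 69.7
```

```bash
python3 - <<'E'
from h import *
plan([(645.6,-180.8,57,191,4)])
s=read_camera("side"); i=s["img"][:,:,::-1].copy()
b=cv2.resize(i[150:250,250:383],(800,600),interpolation=cv2.INTER_CUBIC)
# overlay model: rack pose guess
def rk(x,y,z,o=(630.2,-102),a=np.radians(11.05)):
    return [ (o[0]+x*np.cos(a)-y*np.sin(a))/1e3,(o[1]+x*np.sin(a)+y*np.cos(a))/1e3,z/1e3]
def line(p,q,col):
    u=proj(s,[p,q]); u=((u-[250,150]+.5)*[800/133,6]).astype(int); cv2.line(b,tuple(map(int,u[0])),tuple(map(int,u[1])),col,1)
for yy in (-100,100,-81,-37.5): line(rk(-45,yy,42),rk(45,yy,42),(0,0,255))
for xx in (-45,45): line(rk(xx,-100,42),rk(xx,100,42),(0,0,255))
P=[(-51,-106),(51,-106),(51,106),(-51,106)]
for k in range(4): line(rk(*P[k],12),rk(*P[(k+1)%4],12),(255,0,0))
for dy in (-7.5,7.5): line(rk(-55,-37.5+dy,72),rk(55,-37.5+dy,72),(0,255,0))
p=get_obs()["tool_pos"]*1000; 
for dz in (-34.7,15.3):
    line(rk(-80,0,p[2]+dz,p[:2]),rk(80,0,p[2]+dz,p[:2]),(255,255,0))
cv2.imwrite("pics/c3.png",b)
E
```

```text
now [ 643.  -179.8   83.8] psi -169.06 gap 6.1 F [ 0.1 -0.8 -4.4] fing 69.7 j [-0.27  0.53 -0.07  0.97  0.   -0.46] t 5.9
[-0.6, -0.4, 6.7, 0.0, -0.0, -0.0]
[-0.6, -0.4, 6.7, 0.0, -0.0, -0.0]
[-0.6, -0.4, 6.7, 0.0, -0.0, -0.0]
[-0.6, -0.4, 6.7, 0.0, -0.0, -0.0]
-
```

View pics/c3.png

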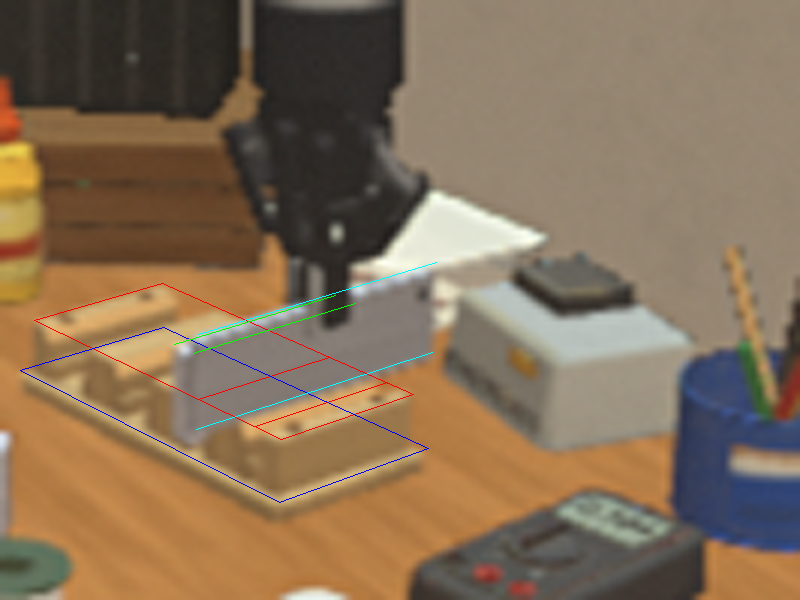

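The overlay shows the straightedge level over slot d at around (300,370). Its offset from the predicted lines is about the same small one the rack shows, so the alignment agrees. I'll lower it while watching the force.

>>> {"op": "carry_out", "data": {
  "series": [
    [[-2.4,-1.5,0,0,0,0],[0,0,5,0,0,0],[0,0,5,0,0,0],[0,0,4,0,0,0],[0,0,0,0,0,0]]
  ]
}}

```text
time: 6.45
tool_pos: [0.6455, -0.1814, 0.0697]
ee_rot: [0.298, -3.126, -0.001]
ft_force: [-1.4, -0.1, -4.3]
finger_gap: 0.0061
finger_force: 69.8
```

>>> {"op": "carry_out", "data": {
  "series": [
    [[0,0,2,0,0,0],[0,0,2,0,0,0],[0,0,0,0,0,0],[0,0,0,0,0,0],[0,0,0,0,0,0]]
  ]
}}

```text
time: 6.95
tool_pos: [0.6465, -0.1816, 0.067]
ee_rot: [-0.298, 3.127, -0.0]
ft_force: [0.6, 1.1, -4.1]
finger_gap: 0.006
finger_force: 69.8
```

>>> {"op": "carry_out", "data": {
  "series": [
    [[0,0,2,0,0,0],[0,0,2,0,0,0],[0,0,2,0,0,0],[0,0,0,0,0,0],[0,0,0,0,0,0]]
  ]
}}

```text
time: 7.45
tool_pos: [0.6462, -0.1815, 0.0606]
ee_rot: [0.298, -3.127, -0.0]
ft_force: [0.3, -0.1, -4.1]
finger_gap: 0.0062
finger_force: 69.8
```

>>> {"op": "carry_out", "data": {
  "series": [
    [[0,0,2,0,0,0],[0,0,1.5,0,0,0],[0,0,0,0,0,0],[0,0,0,0,0,0],[0,0,0,0,0,0]]
  ]
}}

```text
time: 7.95
tool_pos: [0.6464, -0.1815, 0.0573]
ee_rot: [-0.298, 3.127, -0.0]
ft_force: [0.3, -0.7, -4.4]
finger_gap: 0.0061
finger_force: 69.8
```

>>> {"op": "carry_out", "data": {
  "series": [
    [[0,0,0,0,0,0],[0,0,0,0,0,0],[0,0,0,0,0,0],[0,0,0,0,0,0],[0,0,0,0,0,0]]
  ],
  "claw": -0.5
}}

```text
time: 8.45
tool_pos: [0.6465, -0.1816, 0.0575]
ee_rot: [-0.298, 3.127, -0.0]
ft_force: [0.2, -0.6, -0.1]
finger_gap: 0.0215
finger_force: 0.0
```

>>> {"op": "carry_out", "data": {
  "series": [
    [[0,0,-10,0,0,0],[0,0,-25,0,0,0],[0,0,-30,0,0,0],[0,0,-30,0,0,0],[0,0,-15,0,0,0]]
  ]
}}

```text
time: 8.95
tool_pos: [0.6478, -0.1819, 0.1714]
ee_rot: [-0.298, 3.123, -0.003]
ft_force: [-0.5, -0.9, 0.3]
finger_gap: 0.0213
finger_force: 0.0
```

```bash
python3 - <<'E'
from h import *
plan([(460,-150,165,170,5),(434.5,-130.5,110,143.6,5),(434.5,-130.5,27,143.6,5)])
E
```

```text
now [ 647.8 -181.9  171.4] psi -169.1 gap 21.3 F [-0.5 -0.9  0.3] fing 0.0 j [-0.27  0.47  0.05  1.14 -0.   -0.46] t 8.95
[35.7, 13.4, 1.1, -0.0, 0.001, 0.073]
[36.6, 10.7, 1.1, -0.0, 0.001, 0.073]
[37.2, 8.0, 1.2, -0.0, 0.001, 0.073]
[37.7, 5.3, 1.2, -0.0, 0.001, 0.073]
[38.0, 2.5, 1.2, -0.0, 0.001, 0.073]
-
[5.7, 3.0, 11.0, 0.0, -0.0, 0.092]
[5.9, 2.4, 11.0, 0.0, -0.0, 0.092]
[6.1, 1.9, 11.0, 0.0, -0.0, 0.092]
[6.3, 1.3, 11.0, 0.0, -0.0, 0.092]
[6.4, 0.7, 11.0, 0.0, -0.0, 0.092]
-
[0.0, -0.0, 16.6, 0.0, 0.0, 0.0]
[0.0, -0.0, 16.6, 0.0, 0.0, 0.0]
[0.0, -0.0, 16.6, 0.0, 0.0, 0.0]
[0.0, -0.0, 16.6, 0.0, 0.0, 0.0]
[0.0, -0.0, 16.6, 0.0, 0.0, 0.0]
-
```

>>> {"op": "carry_out", "data": {
  "series": [
    [[35.7,13.5,1,0,0,0.073],[36.6,10.7,1,0,0,0.073],[37.2,8,1,0,0,0.073],[37.7,5.3,1,0,0,0.073],[38,2.5,1,0,0,0.073]]
  ],
  "claw": 0.3
}}

```text
time: 9.45
tool_pos: [0.4573, -0.1493, 0.163]
ee_rot: [0.279, 3.128, -0.0]
ft_force: [-0.6, 0.0, 1.1]
finger_gap: 0.0557
finger_force: 0.0
```

>>> {"op": "carry_out", "data": {
  "series": [
    [[5.7,3,11,0,0,0.092],[5.9,2.4,11,0,0,0.092],[6.1,1.9,11,0,0,0.092],[6.3,1.3,11,0,0,0.092],[6.4,0.7,11,0,0,0.092]]
  ]
}}

```text
time: 9.95
tool_pos: [0.4333, -0.13, 0.1078]
ee_rot: [0.986, 2.981, 0.0]
ft_force: [-0.1, -1.6, 0.4]
finger_gap: 0.0552
finger_force: 0.0
```

```bash
python3 - <<'E'
from h import *
plan([(434.5,-130.5,27,143.6,5)])
s=read_camera("side"); i=s["img"][:,:,::-1]
b=cv2.resize(i[150:260,200:347],(800,600),interpolation=cv2.INTER_CUBIC)
cv2.imwrite("pics/c4.png",b)
E
```

```text
now [ 433.3 -130.   107.8] psi 143.41 gap 55.2 F [-0.1 -1.6  0.4] fing 0.0 j [-0.29  0.13 -0.58  0.86 -0.    0.35] t 9.95
[-0.2, 0.1, 16.2, 0.0, 0.0, -0.001]
[-0.2, 0.1, 16.2, 0.0, 0.0, -0.001]
[-0.2, 0.1, 16.2, 0.0, 0.0, -0.001]
[-0.2, 0.1, 16.2, 0.0, 0.0, -0.001]
[-0.2, 0.1, 16.2, 0.0, 0.0, -0.001]
-
```

View pics/c4.png

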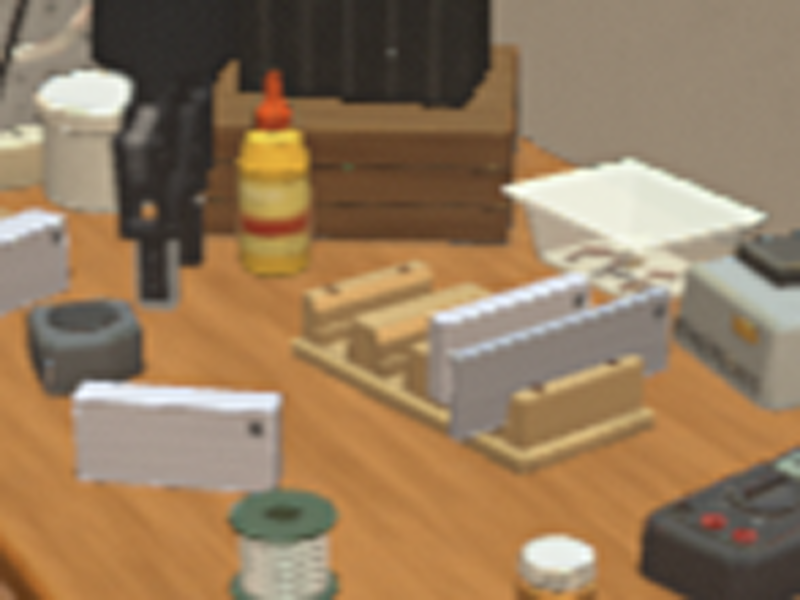

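The side view shows the straightedge upright in the last slot at (560,360), and the gripper above the middle bar at (180,435). Time to grasp the bar.

>>> {"op": "carry_out", "data": {
  "series": [
    [[-0.2,0,20,0,0,0],[-0.2,0,20,0,0,0],[-0.2,0,20,0,0,0],[-0.2,0,15,0,0,0],[0,0,6,0,0,0]]
  ]
}}

```text
time: 10.5
tool_pos: [0.4334, -0.1305, 0.0258]
ee_rot: [-0.978, -2.984, 0.0]
ft_force: [0.0, 0.7, -0.6]
finger_gap: 0.0553
finger_force: 0.0
```

>>> {"op": "carry_out", "data": {
  "series": [
    [[0,0,0,0,0,0],[0,0,0,0,0,0],[0,0,0,0,0,0],[0,0,0,0,0,0],[0,0,0,0,0,0]]
  ],
  "claw": -1,
  "newtons": 60
}}

```text
time: 11.0
tool_pos: [0.4347, -0.1309, 0.0274]
ee_rot: [0.98, 2.983, -0.0]
ft_force: [-1.7, -0.7, 6.1]
finger_gap: 0.0209
finger_force: 59.6
```

```bash
python3 - <<'E'
from h import *
plan([])
E
```

```text
now [ 434.7 -130.9   27.4] psi 143.64 gap 20.9 F [-1.7 -0.7  6.1] fing 59.6 j [-0.29  0.23 -0.67  0.66 -0.    0.34] t 11.0
```

>>> {"op": "carry_out", "data": {
  "series": [
    [[0,0,-10,0,0,0],[0,0,-25,0,0,0],[0,0,-30,0,0,0],[0,0,-30,0,0,0],[0,0,0,0,0,0]]
  ]
}}

```text
time: 11.5
tool_pos: [0.4366, -0.1313, 0.1255]
ee_rot: [0.978, 2.978, 0.0]
ft_force: [1.2, -0.1, -2.2]
finger_gap: 0.0211
finger_force: 59.3
```

```bash
python3 - <<'E'
from h import *
plan([(627.7,-89.2,118,191.05,8),(627.7,-89.2,76,191.05,4)])
E
```

```text
now [ 436.6 -131.3  125.5] psi 143.63 gap 21.1 F [ 1.2 -0.1 -2.2] fing 59.3 j [-0.29  0.11 -0.55  0.9   0.    0.34] t 11.5
[-16.1, 18.4, 1.1, -0.0, 0.001, -0.103]
[-17.9, 16.6, 1.1, -0.0, 0.001, -0.103]
[-19.6, 14.7, 1.1, -0.0, 0.001, -0.103]
[-21.0, 12.6, 1.0, -0.0, 0.001, -0.103]
[-22.2, 10.4, 1.0, -0.0, 0.001, -0.103]
[-23.1, 8.0, 1.0, -0.0, 0.001, -0.103]
[-23.8, 5.6, 1.0, -0.0, 0.001, -0.103]
[-24.3, 3.1, 1.0, -0.0, 0.001, -0.103]
-
[0.0, -0.0, 10.5, 0.0, 0.0, 0.0]
[0.0, -0.0, 10.5, 0.0, 0.0, 0.0]
[0.0, -0.0, 10.5, 0.0, 0.0, 0.0]
[0.0, -0.0, 10.5, 0.0, 0.0, 0.0]
-
```

>>> {"op": "carry_out", "data": {
  "series": [
    [[-16,18.4,1,0,0,-0.103],[-18,16.6,1,0,0,-0.103],[-19.6,14.7,1,0,0,-0.103],[-21,12.6,1,0,0,-0.103],[-22.2,10.4,1,0,0,-0.103]]
  ]
}}

```text
time: 12.0
tool_pos: [0.5534, -0.1039, 0.1153]
ee_rot: [-0.181, -3.135, -0.0]
ft_force: [-0.8, -0.1, -1.9]
finger_gap: 0.0208
finger_force: 59.3
```

>>> {"op": "carry_out", "data": {
  "series": [
    [[-23.1,8,1,0,0,-0.103],[-23.8,5.6,1,0,0,-0.103],[-24.3,3,1,0,0,-0.103],[0,0,0,0,0,0],[0,0,0,0,0,0]]
  ]
}}

```text
time: 12.5
tool_pos: [0.6241, -0.0886, 0.112]
ee_rot: [0.296, -3.125, -0.001]
ft_force: [-0.4, -0.7, -2.3]
finger_gap: 0.0211
finger_force: 59.2
```

```bash
python3 - <<'E'
from h import *
plan([(627.7,-89.2,76,191.05,1)])
E
```

```text
now [624.1 -88.6 112. ] psi -169.2 gap 21.1 F [-0.4 -0.7 -2.3] fing 59.2 j [-0.14  0.44 -0.14  0.99 -0.   -0.33] t 12.5
[-3.5, -1.3, 36.0, 0.001, -0.002, -0.004]
-
```

>>> {"op": "carry_out", "data": {
  "series": [
    [[-3.5,-1.3,8,0,0,-0.004],[0,0,14,0,0,0],[0,0,14,0,0,0],[0,0,0,0,0,0],[0,0,0,0,0,0]]
  ]
}}

```text
time: 13.0
tool_pos: [0.6276, -0.0895, 0.0763]
ee_rot: [0.302, -3.125, -0.001]
ft_force: [0.8, -0.8, -3.2]
finger_gap: 0.0206
finger_force: 59.2
```

```bash
python3 - <<'E'
from h import *
plan([(627.7,-89.2,64,191.05,1)])
E
```

```text
now [627.6 -89.5  76.3] psi -168.95 gap 20.6 F [ 0.8 -0.8 -3.2] fing 59.2 j [-0.14  0.48 -0.18  0.92  0.   -0.33] t 13.0
[-0.1, 0.2, 12.3, 0.001, -0.002, 0.0]
-
```

Positioned over slot b, so I lower it with force checks.

>>> {"op": "carry_out", "data": {
  "series": [
    [[0,0,4,0,0,0],[0,0,4,0,0,0],[0,0,4,0,0,0],[0,0,3,0,0,0],[0,0,0,0,0,0]]
  ]
}}

```text
time: 13.5
tool_pos: [0.6283, -0.0893, 0.0617]
ee_rot: [0.303, -3.126, -0.001]
ft_force: [0.1, 0.2, -2.5]
finger_gap: 0.021
finger_force: 59.3
```

>>> {"op": "carry_out", "data": {
  "series": [
    [[0,0,2,0,0,0],[0,0,2,0,0,0],[0,0,0,0,0,0],[0,0,0,0,0,0],[0,0,0,0,0,0]]
  ]
}}

```text
time: 14.0
tool_pos: [0.6285, -0.0892, 0.0581]
ee_rot: [0.303, -3.127, -0.001]
ft_force: [-1.0, 2.1, -4.1]
finger_gap: 0.0207
finger_force: 59.2
```

>>> {"op": "carry_out", "data": {
  "series": [
    [[0,0,2,0,0,0],[0,0,2,0,0,0],[0,0,2,0,0,0],[0,0,0,0,0,0],[0,0,0,0,0,0]]
  ]
}}

```text
time: 14.5
tool_pos: [0.6286, -0.0892, 0.052]
ee_rot: [0.303, -3.127, -0.001]
ft_force: [0.1, 3.9, -3.6]
finger_gap: 0.0207
finger_force: 59.2
```

>>> {"op": "carry_out", "data": {
  "series": [
    [[0,0,1.5,0,0,0],[0,0,1,0,0,0],[0,0,0,0,0,0],[0,0,0,0,0,0],[0,0,0,0,0,0]]
  ]
}}

```text
time: 15.0
tool_pos: [0.6287, -0.0893, 0.0497]
ee_rot: [0.303, -3.127, -0.001]
ft_force: [-0.2, 5.4, -2.0]
finger_gap: 0.0208
finger_force: 59.4
```

>>> {"op": "carry_out", "data": {
  "series": [
    [[0,0,0,0,0,0],[0,0,0,0,0,0],[0,0,0,0,0,0],[0,0,0,0,0,0],[0,0,0,0,0,0]]
  ],
  "claw": -0.2
}}

```text
time: 15.5
tool_pos: [0.6289, -0.0898, 0.05]
ee_rot: [-0.303, 3.127, -0.001]
ft_force: [0.1, -0.2, 0.4]
finger_gap: 0.0344
finger_force: 0.0
```

>>> {"op": "carry_out", "data": {
  "series": [
    [[0,0,-10,0,0,0],[0,0,-25,0,0,0],[0,0,-30,0,0,0],[0,0,-30,0,0,0],[0,0,-15,0,0,0]]
  ]
}}

```text
time: 16.0
tool_pos: [0.6303, -0.0898, 0.1638]
ee_rot: [-0.303, 3.123, -0.002]
ft_force: [1.0, -0.0, 0.1]
finger_gap: 0.0344
finger_force: 0.0
```

```bash
python3 - <<'E'
from h import *
plan([(425.3,149.8,160,203.7,10),(425.3,149.8,110,203.7,3)])
E
```

```text
now [630.3 -89.8 163.8] psi -168.93 gap 34.4 F [ 1.  -0.   0.1] fing 0.0 j [-0.14  0.41 -0.07  1.09 -0.   -0.33] t 16.0
[15.5, 27.4, 0.3, -0.0, 0.0, -0.022]
[14.9, 27.8, 0.3, -0.0, 0.0, -0.022]
[14.3, 28.1, 0.3, -0.0, 0.0, -0.022]
[13.7, 28.4, 0.3, -0.0, 0.0, -0.022]
[13.0, 28.7, 0.3, -0.0, 0.0, -0.022]
[12.4, 29.0, 0.3, -0.0, 0.0, -0.022]
[11.8, 29.3, 0.3, -0.0, 0.0, -0.022]
[11.1, 29.5, 0.3, -0.0, 0.0, -0.022]
[10.5, 29.7, 0.4, -0.0, 0.0, -0.022]
[9.8, 30.0, 0.4, -0.0, 0.0, -0.022]
-
[-0.0, -0.0, 16.7, 0.0, 0.0, 0.0]
[-0.0, -0.0, 16.7, 0.0, 0.0, 0.0]
[-0.0, -0.0, 16.7, 0.0, 0.0, 0.0]
-
```

>>> {"op": "carry_out", "data": {
  "series": [
    [[15.5,27.4,0,0,0,-0.022],[15,27.8,0,0,0,-0.022],[14.3,28,0,0,0,-0.022],[13.7,28.4,0,0,0,-0.022],[13,28.7,0,0,0,-0.022]]
  ],
  "claw": 0.3
}}

```text
time: 16.5
tool_pos: [0.5255, 0.0309, 0.1607]
ee_rot: [-0.475, 3.104, -0.0]
ft_force: [-0.4, 0.0, 0.3]
finger_gap: 0.0553
finger_force: 0.0
```

>>> {"op": "carry_out", "data": {
  "series": [
    [[12.4,29,5,0,0,-0.022],[11.8,29.3,10,0,0,-0.022],[11,29.5,10,0,0,-0.022],[10.5,29.7,15,0,0,-0.022],[10,30,10,0,0,-0.022]]
  ]
}}

```text
time: 17.0
tool_pos: [0.4228, 0.1507, 0.1099]
ee_rot: [-0.645, 3.074, -0.0]
ft_force: [0.4, 0.4, -0.1]
finger_gap: 0.0556
finger_force: 0.0
```

```bash
python3 - <<'E'
from h import *
plan([(425.3,149.8,26,203.7,1)])
c=read_camera("top"); s=read_camera("side")
a=cv2.resize(c["img"][145:265,182:342,::-1],(480,360),interpolation=cv2.INTER_CUBIC)
b=cv2.resize(s["img"][165:255,190:270,::-1],(320,360),interpolation=cv2.INTER_CUBIC)
cv2.imwrite("pics/c5.png",np.hstack([a,b]))
E
```

```text
now [422.8 150.7 109.9] psi -156.28 gap 55.6 F [ 0.4  0.4 -0.1] fing 0.0 j [ 0.34  0.12 -0.58  0.87 -0.   -0.07] t 17.0
[-1.9, -1.8, 83.9, -0.0, 0.001, 0.0]
-
```

View pics/c5.png

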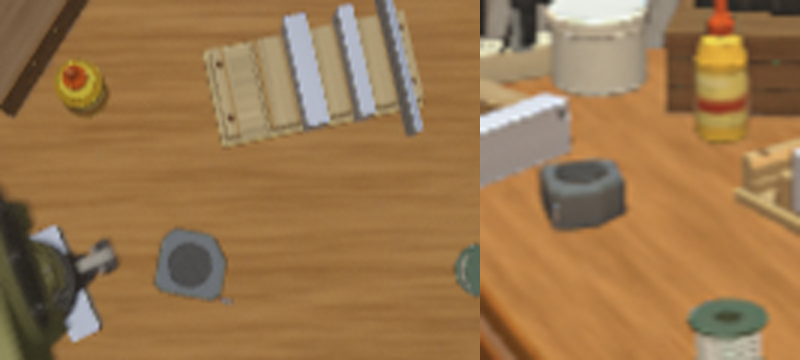

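The top view shows the middle bar, thin bar and straightedge in their slots at (307,70), (355,60) and (400,65), and the gripper straddling the thick bar at (70,285). Time to grasp that bar.

>>> {"op": "carry_out", "data": {
  "series": [
    [[-1.9,-1.8,20,0,0,0],[0,0,20,0,0,0],[0,0,20,0,0,0],[0,0,16,0,0,0],[0,0,7,0,0,0]]
  ]
}}

```text
time: 17.6
tool_pos: [0.4263, 0.1485, 0.0263]
ee_rot: [0.643, -3.074, 0.001]
ft_force: [-0.2, 0.4, -0.1]
finger_gap: 0.0555
finger_force: 0.0
```

>>> {"op": "carry_out", "data": {
  "series": [
    [[0,0,0,0,0,0],[0,0,0,0,0,0],[0,0,0,0,0,0],[0,0,0,0,0,0],[0,0,0,0,0,0]]
  ],
  "claw": -1,
  "newtons": 70
}}

```text
time: 18.1
tool_pos: [0.427, 0.1492, 0.0278]
ee_rot: [-0.644, 3.073, -0.0]
ft_force: [0.1, -0.8, 5.7]
finger_gap: 0.0274
finger_force: 70.4
```

>>> {"op": "carry_out", "data": {
  "series": [
    [[0,0,-10,0,0,0],[0,0,-25,0,0,0],[0,0,-30,0,0,0],[0,0,-30,0,0,0],[0,0,0,0,0,0]]
  ]
}}

```text
time: 18.6
tool_pos: [0.4287, 0.1501, 0.1258]
ee_rot: [-0.643, 3.068, 0.002]
ft_force: [1.1, 1.0, -3.2]
finger_gap: 0.0275
finger_force: 69.9
```

```bash
python3 - <<'E'
from h import *
c=read_camera("top")
a=np.radians(11.05); X=lambda y:(630.2-y*np.sin(a)+0.5,-102+y*np.cos(a))
print(X(71))
x,y=X(71)
plan([(x,y,118,191.05,8)])
# seated parts, top face z=72
big=cv2.resize(c["img"],None,fx=4,fy=4,interpolation=cv2.INTER_CUBIC).astype(int)
g=big.min(2); m=((g>130)&(big[:,:,0]-big[:,:,2]<20)).astype(np.uint8); k=np.zeros_like(m); k[4*140:4*200,4*245:4*330]=1; m*=k
n,l,s,_=cv2.connectedComponentsWithStats(m)
for q in range(1,n):
    if s[q,4]<600: continue
    ys,xs=np.nonzero(l==q); r=cv2.boxPoints(cv2.minAreaRect(np.c_[xs,ys].astype(np.float32)))
    w=quad(c,(r+.5)/4-.5,.072); d=w[:2]-[630.2,-102]
    print(w,"rack xy",np.round([d[0]*np.cos(a)+d[1]*np.sin(a),-d[0]*np.sin(a)+d[1]*np.cos(a)],1))
E
```

```text
(np.float64(617.0917456708241), np.float64(-32.31631888230598))
now [427.6 149.7 123.7] psi -156.32 gap 27.9 F [ 1.2  0.5 -3.5] fing 69.9 j [ 0.34  0.11 -0.56  0.9   0.   -0.08] t 18.65
[-12.6, -30.3, 0.8, 0.0, 0.001, 0.028]
[-13.4, -30.0, 0.8, 0.0, 0.001, 0.028]
[-14.2, -29.6, 0.8, 0.0, 0.001, 0.028]
[-15.0, -29.2, 0.8, 0.0, 0.001, 0.028]
[-15.8, -28.8, 0.7, 0.0, 0.001, 0.028]
[-16.6, -28.3, 0.7, 0.0, 0.001, 0.028]
[-17.4, -27.9, 0.7, 0.0, 0.001, 0.028]
[-18.1, -27.4, 0.7, 0.0, 0.001, 0.028]
-
[ 639.7 -181.6  148.7    9.1   11.1] rack xy [ -5.9 -79.9]
[ 637.5 -137.   111.4   17.    10.9] rack xy [  0.5 -35.8]
[628.8 -87.9 112.5  24.1  11.5] rack xy [ 1.3 14.1]
```

>>> {"op": "carry_out", "data": {
  "series": [
    [[-12.6,-30,0,0,0,0.028],[-13.4,-30,0,0,0,0.028],[-14.2,-29.6,0,0,0,0.028],[-15,-29.2,0,0,0,0.028],[-15.8,-28.8,0,0,0,0.028]]
  ]
}}

```text
time: 19.15
tool_pos: [0.5436, 0.0345, 0.1198]
ee_rot: [0.426, -3.109, -0.001]
ft_force: [-0.3, 0.0, -2.8]
finger_gap: 0.0279
finger_force: 70.0
```

>>> {"op": "carry_out", "data": {
  "series": [
    [[-16.6,-28.3,1,0,0,0.028],[-17.4,-27.9,1,0,0,0.028],[-18,-27.4,1,0,0,0.028],[0,0,0,0,0,0],[0,0,0,0,0,0]]
  ]
}}

```text
time: 19.65
tool_pos: [0.6137, -0.0333, 0.1165]
ee_rot: [0.295, -3.124, -0.001]
ft_force: [-1.1, 0.3, -3.7]
finger_gap: 0.0278
finger_force: 70.2
```

```bash
python3 - <<'E'
from h import *
plan([(617,-31.8,77,191.05,1)])
E
```

```text
now [613.7 -33.3 116.5] psi -169.21 gap 27.8 F [-1.1  0.3 -3.7] fing 70.2 j [-0.05  0.41 -0.18  0.99  0.   -0.24] t 19.65
[-3.7, 0.8, 39.5, 0.001, -0.004, -0.005]
-
```

>>> {"op": "carry_out", "data": {
  "series": [
    [[-4,0.8,10,0,0,-0.004],[0,0,15,0,0,0],[0,0,15,0,0,0],[0,0,0,0,0,0],[0,0,0,0,0,0]]
  ]
}}

```text
time: 20.15
tool_pos: [0.6177, -0.0306, 0.0781]
ee_rot: [0.305, -3.125, -0.001]
ft_force: [0.1, 0.5, -3.4]
finger_gap: 0.0279
finger_force: 70.2
```

```bash
python3 - <<'E'
from h import *
plan([(617,-31.8,62,191.05,1)])
E
```

```text
now [617.7 -30.6  78.1] psi -168.86 gap 27.9 F [ 0.1  0.5 -3.4] fing 70.2 j [-0.05  0.45 -0.22  0.91  0.   -0.24] t 20.15
[0.9, -1.0, 16.1, 0.001, -0.002, 0.001]
-
```

>>> {"op": "carry_out", "data": {
  "series": [
    [[0.5,-1,4,0,0,0],[0,0,4,0,0,0],[0,0,4,0,0,0],[0,0,3,0,0,0],[0,0,0,0,0,0]]
  ]
}}

```text
time: 20.65
tool_pos: [0.618, -0.0326, 0.0632]
ee_rot: [0.303, -3.126, -0.0]
ft_force: [-0.1, -0.8, -2.4]
finger_gap: 0.0276
finger_force: 70.2
```

>>> {"op": "carry_out", "data": {
  "series": [
    [[0,0,2,0,0,0],[0,0,2,0,0,0],[0,0,2,0,0,0],[0,0,0,0,0,0],[0,0,0,0,0,0]]
  ]
}}

```text
time: 21.15
tool_pos: [0.6184, -0.0325, 0.0577]
ee_rot: [0.303, -3.127, 0.0]
ft_force: [-0.3, -0.6, -4.5]
finger_gap: 0.0277
finger_force: 70.2
```

>>> {"op": "carry_out", "data": {
  "series": [
    [[0,0,2,0,0,0],[0,0,2,0,0,0],[0,0,2,0,0,0],[0,0,1,0,0,0],[0,0,0,0,0,0]]
  ]
}}

```text
time: 21.65
tool_pos: [0.6182, -0.0325, 0.0505]
ee_rot: [0.303, -3.126, -0.0]
ft_force: [0.1, -0.1, -4.4]
finger_gap: 0.0277
finger_force: 70.2
```

>>> {"op": "carry_out", "data": {
  "series": [
    [[0,0,0,0,0,0],[0,0,0,0,0,0],[0,0,0,0,0,0],[0,0,0,0,0,0],[0,0,0,0,0,0]]
  ],
  "claw": -0.04
}}

```text
time: 22.15
tool_pos: [0.6187, -0.0325, 0.051]
ee_rot: [-0.303, 3.127, -0.0]
ft_force: [-0.0, 0.5, 0.4]
finger_gap: 0.0408
finger_force: 0.0
```

>>> {"op": "carry_out", "data": {
  "series": [
    [[0,0,-10,0,0,0],[0,0,-25,0,0,0],[0,0,-30,0,0,0],[0,0,-35,0,0,0],[0,0,-35,0,0,0]]
  ]
}}

```text
time: 22.65
tool_pos: [0.6182, -0.0325, 0.1878]
ee_rot: [-0.303, 3.127, -0.0]
ft_force: [0.2, 0.3, 0.0]
finger_gap: 0.0411
finger_force: 0.0
```

```bash
python3 - <<'E'
from h import *
plan([(420,20,190,191,5)])
E
```

```text
now [618.2 -32.5 187.8] psi -168.93 gap 41.1 F [0.2 0.3 0. ] fing 0.0 j [-0.05  0.37 -0.07  1.13 -0.   -0.25] t 22.65
[36.9, 17.9, -0.5, -0.0, 0.0, 0.0]
[36.9, 17.9, -0.5, -0.0, 0.0, 0.0]
[36.9, 17.9, -0.4, -0.0, 0.0, 0.0]
[36.9, 17.9, -0.4, -0.0, 0.0, 0.0]
[36.9, 17.9, -0.4, -0.0, 0.0, 0.0]
-
```

>>> {"op": "carry_out", "data": {
  "series": [
    [[37,18,0,0,0,0],[37,18,0,0,0,0],[37,18,0,0,0,0],[37,18,0,0,0,0],[37,18,0,0,0,0]]
  ]
}}

```text
time: 23.15
tool_pos: [0.4182, 0.0206, 0.1864]
ee_rot: [-0.303, 3.126, 0.0]
ft_force: [1.1, 0.8, -0.5]
finger_gap: 0.0408
finger_force: 0.0
```

```bash
python3 - <<'E'
from h import *
c=read_camera("top"); sd=read_camera("side"); a=np.radians(11.05)
big=cv2.resize(c["img"],None,fx=4,fy=4,interpolation=cv2.INTER_CUBIC).astype(int)
g=big.min(2); m=((g>120)&(big[:,:,0]-big[:,:,2]<20)).astype(np.uint8); k=np.zeros_like(m); k[4*136:4*205,4*245:4*330]=1; m*=k
n,l,s,_=cv2.connectedComponentsWithStats(m)
for q in range(1,n):
    if s[q,4]<600: continue
    ys,xs=np.nonzero(l==q); r=cv2.boxPoints(cv2.minAreaRect(np.c_[xs,ys].astype(np.float32)))
    w=quad(c,(r+.5)/4-.5,.072); d=w[:2]-[630.2,-102]
    print(w,"rack xy",np.round([d[0]*np.cos(a)+d[1]*np.sin(a),-d[0]*np.sin(a)+d[1]*np.cos(a)],1))
A=cv2.resize(c["img"][135:205,245:335,::-1],(400,311),interpolation=cv2.INTER_CUBIC)
B=cv2.resize(sd["img"][180:250,245:335,::-1],(400,311),interpolation=cv2.INTER_CUBIC)
cv2.imwrite("pics/c6.png",np.hstack([A,B]))
E
```

```text
[ 645.3 -180.5  160.3    9.4   11. ] rack xy [ -0.2 -79.9]
[ 637.2 -136.9  111.9   17.2   10.9] rack xy [  0.2 -35.6]
[628.7 -87.8 112.6  24.3  11.4] rack xy [ 1.2 14.2]
[616.5 -31.3 112.   31.1  11.1] rack xy [ 0.1 72. ]
```

View pics/c6.png

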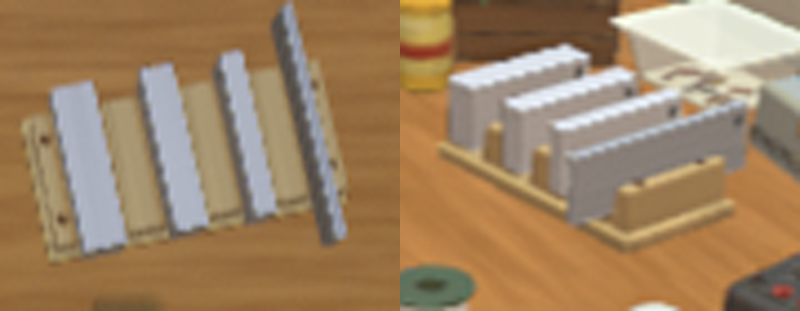

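The view shows all four parts upright in their slots, with spacings of 57.8, 49.8 and 44.3 mm against the nominal 57.5, 50.5 and 43.5. All are centred within about 1 mm along the slots, and the arm is clear, so I'm handing in.

```bash
python3 -c "
from workcell import *
print(hand_in())"
```

```text
the job is handed in; nothing more can be done
None
```

The straightedge, middle bar and thick bar are now in their own slots beside the thin bar, and the job was handed in at about 23 s. The hand-in returned no verdict, but the last pictures showed all four upright, in line and about centred, with nothing else disturbed that I could see.

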